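# Charge the polishing tub at a jeweller's bench

### The job

First push the grey tub square and flush into the wooden corner stop so that it cannot skate about. Then pick up the steel beaker and pour all six polishing balls from it into the tub, and stand the empty beaker upright on the bench beside the tub, with the tub still fully home in its corner. Leave the other things on the bench where they are.

Things in the scene. Friction and masses are not known exactly. Their poses are not given: they have to be found in the camera images.
- stop: L-shaped wooden corner stop, fixed to the bench: two bars 22 mm wide, 32 mm high, at a right angle. Origin on the bench at the inner corner, z up. The back bar's inner face is the plane x=0 (bar beyond it, at y from -180 to 22 mm); the side bar's inner face is y=0 (bar beyond it, at x from -180 to 0). Home, the tub's centre is at (-60,-75) mm here, its axes parallel to the stop's.
- tub: open-topped grey plastic tub, 120 mm (its x) by 150 mm (its y), 50 mm high, 6 mm walls, 0.28 to 0.46 kg, loose on the bench; a few newtons slide it, up to 15 N square it against a bar. Origin at the centre of its underside, z up. At the start it is 3 to 7 cm short of home along the stop's x and 4 to 11 cm along its y, and turned up to 0.35 rad from the stop's axes.
- beaker: plain round steel beaker, open at the top, no handle, 95 mm high, tapering from 68 mm across at the rim to 60 mm at the foot (65 mm across at 60 mm height), 3 mm wall, about 0.16 kg, standing upright; the six balls lie loose in its lowest 45 mm, and roll out freely once it is tipped about 2 rad; a 30 N grip holds it. Origin at the centre of its underside, z along its axis to the mouth.
- beaker_rim (a point): centre of the beaker's mouth, 95 mm above its foot along its axis.
- jar: bystander: closed amber glass jar with steel lid, 60 mm across, 75 mm high; it and the beaker may stand either way round, one nearer the robot, one farther. Origin at the centre of its underside.
- hammer: bystander: hammer, 220 mm long, lying behind the work. Origin on the bench near its middle, x along the handle.
- brush: bystander: bench brush, 170 mm long, lying to the left, close to the robot. Origin on the bench near its middle, x along the handle.
- caliper: bystander: steel caliper, 190 mm long, 12 mm high, lying flat to the left. Origin under its middle, x along the beam.
- handpiece: bystander: black rotary handpiece, 150 mm long, 42 mm high, on a wooden rest, to the right. Origin on the bench under the handpiece's middle part (it reaches 85 mm back and 65 mm forward along x).
- clamp: bystander: wooden ring clamp, 100 x 31 x 27 mm, lying to the right, close to the robot. Origin under its middle, x along its length.
- ball0: white ceramic polishing ball, 18 mm across, 12 g, one of six alike, in the beaker at the start; smooth, rolls and slides easily. Origin at its centre.
- ball1: white ceramic polishing ball, 18 mm across, 12 g, one of six alike, in the beaker at the start; smooth, rolls and slides easily. Origin at its centre.
- ball2: white ceramic polishing ball, 18 mm across, 12 g, one of six alike, in the beaker at the start; smooth, rolls and slides easily. Origin at its centre.
- ball3: white ceramic polishing ball, 18 mm across, 12 g, one of six alike, in the beaker at the start; smooth, rolls and slides easily. Origin at its centre.
- ball4: white ceramic polishing ball, 18 mm across, 12 g, one of six alike, in the beaker at the start; smooth, rolls and slides easily. Origin at its centre.
- ball5: white ceramic polishing ball, 18 mm across, 12 g, one of six alike, in the beaker at the start; smooth, rolls and slides easily. Origin at its centre.
Not all that is in view belongs to the job. There is more than one size of the tub; the one meant has the size given above.

How it is judged (in metres and radians):
On the way, in this order (a step that is already met when the one before it is completed fails the run):
1. the tub is square and flush in the corner stop, all balls still in the beaker (x of tub in the frame of stop between -0.064 and -0.05 m and y of tub in the frame of stop between -0.079 and -0.065 m and angle between the x axis of tub and the x axis of stop, either way round below 0.035 rad and height (world z) of tub below 0.006 m and angle between tub's own z axis and vertical below 0.05 rad and distance between each of ball0, ball1, ball2, ball3, ball4, ball5 and beaker below 0.1 m), for 0.2 s.
2. the beaker, lifted, is tipped at the tub (angle between beaker's own z axis and vertical above 0.8 rad and height (world z) of beaker above 0.05 m and horizontal distance between beaker_rim and tub below 0.15 m), for 0.05 s.
3. all six balls are in the tub (x of ball0 in the frame of tub between -0.06 and 0.06 m and y of ball0 in the frame of tub between -0.075 and 0.075 m and z of ball0 in the frame of tub between 0 and 0.045 m and x of ball1 in the frame of tub between -0.06 and 0.06 m and y of ball1 in the frame of tub between -0.075 and 0.075 m and z of ball1 in the frame of tub between 0 and 0.045 m and x of ball2 in the frame of tub between -0.06 and 0.06 m and y of ball2 in the frame of tub between -0.075 and 0.075 m and z of ball2 in the frame of tub between 0 and 0.045 m and x of ball3 in the frame of tub between -0.06 and 0.06 m and y of ball3 in the frame of tub between -0.075 and 0.075 m and z of ball3 in the frame of tub between 0 and 0.045 m and x of ball4 in the frame of tub between -0.06 and 0.06 m and y of ball4 in the frame of tub between -0.075 and 0.075 m and z of ball4 in the frame of tub between 0 and 0.045 m and x of ball5 in the frame of tub between -0.06 and 0.06 m and y of ball5 in the frame of tub between -0.075 and 0.075 m and z of ball5 in the frame of tub between 0 and 0.045 m), for 0.2 s.
At the end, for the whole second after the job is handed in: All six balls lie inside the tub; the tub lies flat and home in the corner stop, within 4 mm of flush with both bars and 0.035 rad of square; the beaker stands upright (within 0.1 rad) and still on the bench, its centre more than 85 mm from the tub's centre (all of step 3 and x of tub in the frame of stop between -0.064 and -0.05 m and y of tub in the frame of stop between -0.079 and -0.065 m and angle between the x axis of tub and the x axis of stop, either way round below 0.035 rad and height (world z) of each of tub, beaker below 0.006 m and angle between tub's own z axis and vertical below 0.05 rad and angle between beaker's own z axis and vertical below 0.1 rad and height (world z) of beaker above -0.004 m and linear speed of beaker below 0.02 m/s and horizontal distance between beaker and tub above 0.085 m); the robot touches nothing.
It fails at once if a bystander (jar, hammer, brush, caliper, handpiece or clamp) is moved by more than 30 mm (distance of any of jar, hammer, brush, caliper, handpiece, clamp from where it was at the start of the episode above 0.03 m).
It also fails if it takes over 72 s, if anything falls off the work surface, if the arm or the gripper's body presses on something with over 40 N, if the wrist force passes 120 N, or if a joint passes its speed limit or range.

### The arm

A 7-joint arm with a two-finger parallel gripper is mounted at the origin on the work surface. World frame = base frame: x ahead of the robot, y to its left, z up, the work surface at z = 0. Lengths are in mm, angles in degrees, forces in N, time in s.
With the tool pointing down it reaches from about 425 to 875 mm from the base axis. Payload 4.7 kg.
Tool frame: the origin (TCP) lies at the very end of the fingers, on their centre line; the grasp point (between the pads) lies 19 mm behind it; z points along the fingers, y is the direction in which the jaws open and shut (so a half turn about z gives the same grasp; the last joint's range is limited). The gripper opens to 87 mm and grips with 3 to 60 N. Pads are 19 mm wide; open, the fingers measure 117 mm over their backs; the gripper's body (75 mm by 190 mm) begins 51 mm behind the grasp point.
Start: joints at [-68.52, 18.392, -4.016, 83.108, 1.295, 78.541, -3.26], TCP at [229.493, 608.16, 222.587] pointing down, gripper open.
Joint ranges: [-163.93, 163.93], [-17.29, 119.83], [-79.2, 71.16], [3.27, 140.29], [-89.18, 269.18], [5.43, 117.66], [-154.24, 154.24]. Speed limits (degrees/s): [147.25, 147.25, 180, 180, 180, 180, 180].

### API

Orientations are given as a 3x3 rotation matrix whose columns are the frame's x, y, z axes.
In Python, from cell import monitor, imaging, bot, models gives the robot as it stands.
- The arm moves only by the shell command python3 -m handwheel 'ROWS'. ROWS is JSON, a list of rows, each an object of numbers: "gripper": the finger opening in m, from 0 to 0.087; "tx", "ty", "tz": the shift along the world's x, y, z in m; "ax", "ay", "az": the turn, a rotation vector about the world's x, y, z in degrees. A call has 1 to 12 rows; each row is the pose to reach, as a shift and turn from the pose commanded when the call began; what a row does not reach only later rows make up. A row lasts 1/10 s, in which the tool goes at most 50 mm and 8.59 degrees, less where a joint would pass 70% of its speed; a pose out of reach is approached as far as the arm can. A call with a gripper value outside its range is refused whole. The fingers move at their own pace and stop on an object; the grip force is fixed at half the most. Time passes only in rows, so rows that repeat a pose let the fingers close. It gives the time, the measured TCP pose, the force and the opening at its end, in the units of the state.
- monitor.get_obs(): the state, without advancing time (a new reading comes with each control period).
- imaging.read_camera(name): name is "side" or "top"; returns a dict with "color" (480x640x3 uint8, blue, green, red), "intrinsics" (3x3 intrinsics, pixels), "eye" and "rotation" of the camera in the world. Camera axes: x right, y down, z forward; pixel columns grow to the right and rows downward; lengths in mm; the calibration is good to about 2 mm. A picture is of the moment at which its call begins. There is no depth.
- bot.job_done(): hands the job in, once; it reports no verdict.
Trained networks look in a picture, given as the dict that the camera call returned (one of the last four; its "shot" number tells which), for a name from the list of things; names that differ only in an ending like _2 or _b are one class to them, and where a whole thing is asked for, a point or a joint stands for the part that bears it (a point fixed in the world has none). Each returns a list of dicts, best first, with "score" (0 to 1); they miss things now and then, are a little off and sometimes report something else, mostly with a low value. They report only what shows in the picture. A call takes as long as a camera call. They do not tell look-alikes from the thing itself.
- models.boxes_of(picture, target): "location" ([x, y, z] in mm, in the coordinates of the camera as it stood for that picture, good to about 4 mm: the middle of the surface that is visible of it).
- models.place_of(picture, target): "location" ([x, y, z] in mm, in the coordinates of the camera as it stood for that picture, good to about 4 mm: a listed point, or the origin of a listed thing).
The state is a dict: "t": time; "joints": joint angles; "joint_velocities": joint speeds; "tau": joint torques, N m; "eef_pos": TCP position; "ee_rot": TCP orientation; "ft_force": force on the tool from outside, world axes, zero at the start; "ft_torque": the same for the moment, N m; "grip_width": finger opening in mm.
Only numpy, scipy, OpenCV 4.12 (cv2) and the standard library are available. Lean on these libraries where they do the work, as an engineer would, in place of code of your own. Each camera call takes 0.05 s, during which the arm holds its last target. There are 200 camera calls.

## Working session

There is one attempt and no reset: what is moved stays moved. The work goes in short steps, Python scripts to look and compute and a shell command to move; the robot and the scene stay as the last step left them, time stands still between calls to the robot, and variables do not carry over. Pictures are saved under pics/ and viewed, about 8 in all and at most 12, crops included, and the job is handed in when it is done.

```bash
mkdir -p pics; cat > h.py <<'E'
import numpy as np, cv2
from cell import monitor, imaging, bot, models
def w(p,loc): return np.array(p["rotation"])@np.array(loc)+np.array(p["eye"])
def px(p,X):
    c=np.array(p["intrinsics"])@(np.array(p["rotation"]).T@(np.array(X,float)-np.array(p["eye"]))); return c[:2]/c[2]
def ray(p,u,v,z):
    d=np.array(p["rotation"])@np.linalg.solve(np.array(p["intrinsics"]),[u,v,1]); e=np.array(p["eye"]); return e+d*(z-e[2])/d[2]
def st():
    o=monitor.get_obs(); print("t",o["t"],"tcp",np.round(o["eef_pos"],1),"F",np.round(o["ft_force"],1),"g",round(o["grip_width"],1)); print(np.round(o["ee_rot"],3).tolist(), np.round(o["joints"],0))
E
python3 - <<'E'
from h import *
st()
for c in ("top","side"):
    p=imaging.read_camera(c); cv2.imwrite(f"pics/{c}0.png",p["color"]); print(c,np.round(p["eye"]),np.round(p["rotation"],2).tolist())
    for n in ("stop","tub","beaker","beaker_rim","jar","hammer","brush","caliper","handpiece","clamp"):
        print(n,[(round(d["score"],2),np.round(w(p,d["location"])).tolist(),np.round(px(p,w(p,d["location"]))).tolist()) for d in models.place_of(p,n)][:3])
E
```

```text
t 0.0 tcp [229.3 607.6 221.4] F [-0.5  0.8 -0. ] g 87.0
[[-0.936, 0.353, -0.001], [0.353, 0.936, -0.002], [-0.0, -0.002, -1.0]] [-69.  18.  -4.  83.   1.  79.  -3.]
top [ 417.   -5. 1159.] [[0.0, -1.0, 0.06], [-1.0, -0.0, -0.03], [0.03, -0.06, -1.0]]
stop [(0.98, [684.0, 169.0, -2.0], [228.0, 155.0]), (0.72, [562.0, 22.0, -5.0], [287.0, 205.0]), (0.41, [769.0, -141.0, -0.0], [353.0, 122.0])]
tub [(0.88, [562.0, 19.0, -4.0], [288.0, 205.0]), (0.69, [809.0, -5.0, -2.0], [298.0, 106.0]), (0.61, [173.0, -323.0, -1.0], [429.0, 365.0])]
beaker [(0.78, [621.0, -275.0, 1.0], [407.0, 182.0])]
beaker_rim [(0.87, [625.0, -276.0, 95.0], [417.0, 173.0])]
jar [(0.9, [465.0, -324.0, 2.0], [428.0, 244.0]), (0.58, [563.0, 22.0, -5.0], [287.0, 204.0])]
hammer [(0.85, [770.0, -144.0, -1.0], [354.0, 122.0])]
brush [(0.73, [371.0, 234.0, 6.0], [199.0, 283.0])]
caliper [(0.94, [471.0, 424.0, -2.0], [121.0, 241.0])]
handpiece [(0.83, [605.0, -501.0, 1.0], [498.0, 188.0])]
clamp [(0.63, [344.0, -114.0, -1.0], [343.0, 294.0])]
side [ 385. -915.  837.] [[0.99, -0.1, 0.11], [-0.14, -0.64, 0.75], [-0.01, -0.76, -0.65]]
stop [(0.82, [682.0, 168.0, 0.0], [360.0, 209.0])]
tub [(0.91, [174.0, -320.0, 2.0], [183.0, 362.0]), (0.88, [806.0, -3.0, 1.0], [415.0, 241.0]), (0.68, [560.0, 21.0, 2.0], [330.0, 243.0])]
beaker [(0.81, [619.0, -272.0, -1.0], [375.0, 322.0]), (0.6, [372.0, 237.0, 2.0], [260.0, 205.0])]
beaker_rim [(0.65, [621.0, -274.0, 95.0], [380.0, 295.0])]
jar [(0.67, [465.0, -322.0, 4.0], [314.0, 346.0])]
hammer [(0.93, [770.0, -139.0, 2.0], [418.0, 275.0]), (0.47, [565.0, 21.0, 1.0], [332.0, 244.0])]
brush [(0.65, [373.0, 239.0, -2.0], [261.0, 206.0])]
caliper [(0.73, [468.0, 425.0, -1.0], [285.0, 172.0])]
handpiece [(0.93, [601.0, -494.0, 0.0], [394.0, 410.0])]
clamp [(0.55, [340.0, -112.0, -3.0], [255.0, 287.0])]
```

```bash
python3 - <<'E'
import cv2
a=cv2.imread("pics/top0.png")[80:320,180:500]; cv2.imwrite("pics/topc.png",cv2.resize(a,(800,600),interpolation=cv2.INTER_CUBIC))
E
```

```text
(no output)
```

View pics/topc.png

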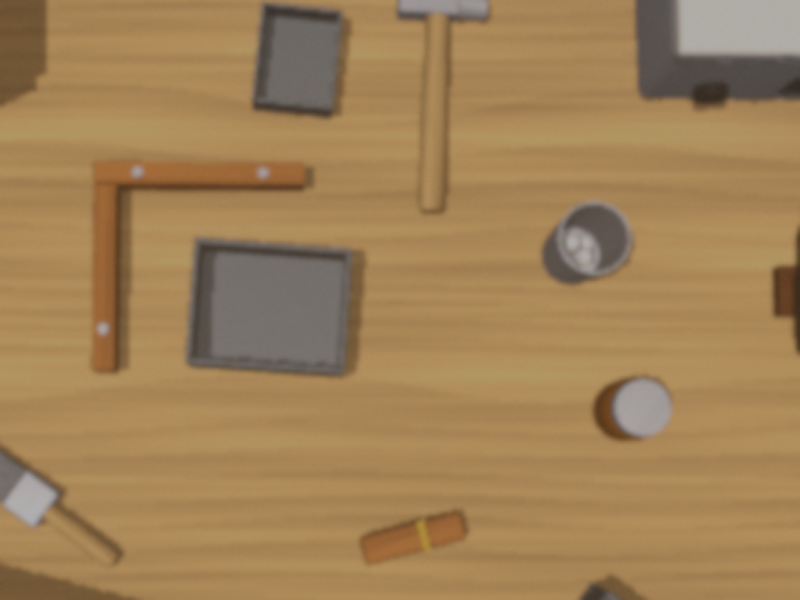

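View pics/side0.png

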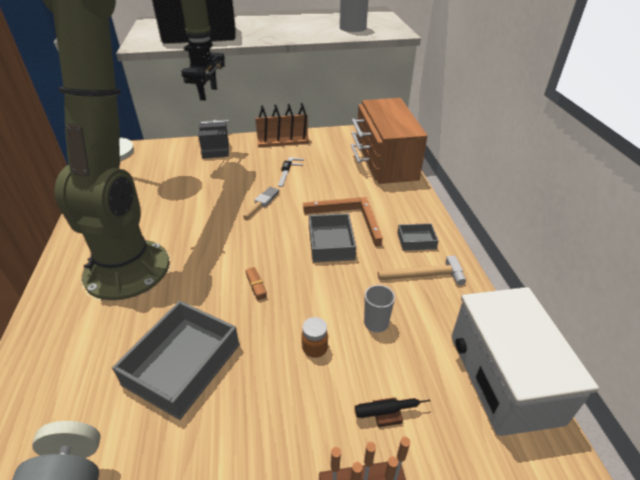

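Top crop (px = crop/2.5 + (180,80)): stop inner corner at crop (118,188), tub corners (197,240), (352,250), (347,375), (189,366), beaker at (595,238) with the balls visible, jar at (640,407). The tub near the stop has the right size; the others at (300,60) and bottom-left are look-alikes.

```bash
python3 - <<'E'
from h import *
p=imaging.read_camera("top")
f=lambda c,z:np.round(ray(p,c[0]/2.5+180,c[1]/2.5+80,z)[:2],1)
print("stop",[f(c,32).tolist() for c in((118,188),(303,188),(118,370))])
print("tub",[f(c,50).tolist() for c in((197,240),(352,250),(347,375),(189,366))])
hsv=cv2.cvtColor(p["color"],cv2.COLOR_BGR2HSV)
m=(hsv[...,1]<70).astype(np.uint8); n,l,s,c=cv2.connectedComponentsWithStats(m)
i=l[int(205),288]; r=cv2.minAreaRect(np.argwhere(l==i)[:,::-1].astype(np.float32)); print(s[i],r)
print([np.round(ray(p,*q,50)[:2],1).tolist() for q in cv2.boxPoints(r)])
E
```

```text
stop [[676.4, 164.6], [677.7, -12.2], [501.9, 162.8]]
tub [[623.4, 87.5], [614.7, -58.4], [496.5, -53.7], [504.5, 94.1]]
[ 255  176   66   54 3152] ((287.25567626953125, 202.16900634765625), (63.12562561035156, 50.22674560546875), 3.990912914276123)
[[507.7, 97.8], [625.9, 90.5], [616.3, -57.7], [497.8, -49.4]]
```

```bash
sed -i '/def st/,$d' h.py; cat >> h.py <<'E'
import json
def st():
    o=monitor.get_obs(); R=np.array(o["ee_rot"]); print("t",round(o["t"],2),"tcp",np.round(o["eef_pos"],1),"F",np.round(o["ft_force"],1),"g",round(o["grip_width"],1)); print("R",np.round(R,3).tolist(),"J",np.round(o["joints"],1).tolist())
    json.dump({k:np.array(o[k]).tolist() for k in("joints","eef_pos","ee_rot")},open("log.jsonl","a")); open("log.jsonl","a").write("\n")
E
python3 -c "from h import *; st()" >/dev/null
python3 -m handwheel '[{"tx":0.336,"ty":-0.698,"az":-69.3,"gripper":0.06},{"tx":0.336,"ty":-0.698,"az":-69.3},{"tx":0.336,"ty":-0.698,"az":-69.3},{"tx":0.336,"ty":-0.698,"az":-69.3},{"tx":0.336,"ty":-0.698,"az":-69.3},{"tx":0.336,"ty":-0.698,"az":-69.3},{"tx":0.336,"ty":-0.698,"az":-69.3},{"tx":0.336,"ty":-0.698,"az":-69.3},{"tx":0.336,"ty":-0.698,"az":-69.3},{"tx":0.336,"ty":-0.698,"az":-69.3},{"tx":0.336,"ty":-0.698,"az":-69.3},{"tx":0.336,"ty":-0.698,"az":-69.3}]'; python3 -c "from h import *; st()"
```

```text
t 1.15 tcp [229.5 608.2 222.6] F [ 0.3  0.3 -0.4] g 86.9
R [[-0.936, 0.353, 0.0], [0.353, 0.936, 0.0], [-0.0, 0.0, -1.0]] J [-68.5, 18.4, -4.0, 83.1, 1.3, 78.5, -3.3]schema error: expected keys gripper, tx, ty, tz, ax, ay, az
```

```bash
python3 -m handwheel '[{"gripper":0.06,"tx":0.336,"ty":-0.698,"tz":0,"ax":0,"ay":0,"az":-69.3},{"gripper":0.06,"tx":0.336,"ty":-0.698,"tz":0,"ax":0,"ay":0,"az":-69.3},{"gripper":0.06,"tx":0.336,"ty":-0.698,"tz":0,"ax":0,"ay":0,"az":-69.3},{"gripper":0.06,"tx":0.336,"ty":-0.698,"tz":0,"ax":0,"ay":0,"az":-69.3},{"gripper":0.06,"tx":0.336,"ty":-0.698,"tz":0,"ax":0,"ay":0,"az":-69.3},{"gripper":0.06,"tx":0.336,"ty":-0.698,"tz":0,"ax":0,"ay":0,"az":-69.3},{"gripper":0.06,"tx":0.336,"ty":-0.698,"tz":0,"ax":0,"ay":0,"az":-69.3},{"gripper":0.06,"tx":0.336,"ty":-0.698,"tz":0,"ax":0,"ay":0,"az":-69.3},{"gripper":0.06,"tx":0.336,"ty":-0.698,"tz":0,"ax":0,"ay":0,"az":-69.3},{"gripper":0.06,"tx":0.336,"ty":-0.698,"tz":0,"ax":0,"ay":0,"az":-69.3},{"gripper":0.06,"tx":0.336,"ty":-0.698,"tz":0,"ax":0,"ay":0,"az":-69.3},{"gripper":0.06,"tx":0.336,"ty":-0.698,"tz":0,"ax":0,"ay":0,"az":-69.3}]'; python3 -c "from h import *; st()"
```

```text
t: 2.35
eef_pos: [490.3, 65.6, 223.1]
ee_rot: [[-0.001, 1.0, 0.001], [1.0, 0.001, 0.001], [0.001, 0.001, -1.0]]
ft_force: [0.5, 0.5, 0.1]
grip_width: 59.8
t 2.35 tcp [490.3  65.6 223.1] F [0.5 0.5 0.1] g 59.8
R [[-0.001, 1.0, 0.001], [1.0, 0.001, 0.001], [0.001, 0.001, -1.0]] J [-39.0, -1.6, 28.0, 105.5, 0.7, 75.8, -11.1]
```

```bash
python3 -m handwheel '[{"gripper":0.06,"tx":0.075,"ty":-0.158,"tz":0,"ax":0,"ay":0,"az":0},{"gripper":0.06,"tx":0.075,"ty":-0.158,"tz":0,"ax":0,"ay":0,"az":0},{"gripper":0.06,"tx":0.075,"ty":-0.158,"tz":0,"ax":0,"ay":0,"az":0},{"gripper":0.06,"tx":0.075,"ty":-0.158,"tz":0,"ax":0,"ay":0,"az":0},{"gripper":0.06,"tx":0.075,"ty":-0.158,"tz":-0.21,"ax":0,"ay":0,"az":0},{"gripper":0.06,"tx":0.075,"ty":-0.158,"tz":-0.21,"ax":0,"ay":0,"az":0},{"gripper":0.06,"tx":0.075,"ty":-0.158,"tz":-0.21,"ax":0,"ay":0,"az":0},{"gripper":0.06,"tx":0.075,"ty":-0.158,"tz":-0.21,"ax":0,"ay":0,"az":0},{"gripper":0.06,"tx":0.075,"ty":-0.158,"tz":-0.21,"ax":0,"ay":0,"az":0},{"gripper":0.06,"tx":0.075,"ty":-0.158,"tz":-0.21,"ax":0,"ay":0,"az":0}]'; python3 -c "from h import *; st()"
```

```text
t: 3.35
eef_pos: [563.6, -90.5, 11.6]
ee_rot: [[-0.0, 1.0, -0.003], [1.0, 0.0, -0.0], [-0.0, -0.003, -1.0]]
ft_force: [0.2, -0.7, 0.1]
grip_width: 60.1
t 3.35 tcp [563.6 -90.5  11.6] F [ 0.2 -0.7  0.1] g 60.1
R [[-0.0, 1.0, -0.003], [1.0, 0.0, -0.0], [-0.0, -0.003, -1.0]] J [-23.0, 23.1, 34.8, 107.8, -16.0, 54.1, 19.2]
```

```bash
python3 -m handwheel '[{"gripper":0.06,"tx":0,"ty":0.015,"tz":0,"ax":0,"ay":0,"az":0},{"gripper":0.06,"tx":0,"ty":0.022,"tz":0,"ax":0,"ay":0,"az":0},{"gripper":0.06,"tx":0,"ty":0.029,"tz":0,"ax":0,"ay":0,"az":0},{"gripper":0.06,"tx":0,"ty":0.036,"tz":0,"ax":0,"ay":0,"az":0},{"gripper":0.06,"tx":0,"ty":0.043,"tz":0,"ax":0,"ay":0,"az":0},{"gripper":0.06,"tx":0,"ty":0.05,"tz":0,"ax":0,"ay":0,"az":0},{"gripper":0.06,"tx":0,"ty":0.057,"tz":0,"ax":0,"ay":0,"az":0},{"gripper":0.06,"tx":0,"ty":0.063,"tz":0,"ax":0,"ay":0,"az":0},{"gripper":0.06,"tx":0,"ty":0.069,"tz":0,"ax":0,"ay":0,"az":0},{"gripper":0.06,"tx":0,"ty":0.075,"tz":0,"ax":0,"ay":0,"az":0},{"gripper":0.06,"tx":0,"ty":0.081,"tz":0,"ax":0,"ay":0,"az":0},{"gripper":0.06,"tx":0,"ty":0.086,"tz":0,"ax":0,"ay":0,"az":0}]'; python3 - <<'E'
from h import *
p=imaging.read_camera("top"); cv2.imwrite("pics/top1.png",cv2.resize(p["color"][100:250,200:400],(800,600),interpolation=cv2.INTER_CUBIC))
E
```

```text
t: 4.55
eef_pos: [564.3, -4.6, 12.6]
ee_rot: [[-0.001, 1.0, -0.001], [1.0, 0.001, -0.001], [-0.001, -0.001, -1.0]]
ft_force: [-0.6, -5.2, 4.0]
grip_width: 60.1
```

View pics/top1.png

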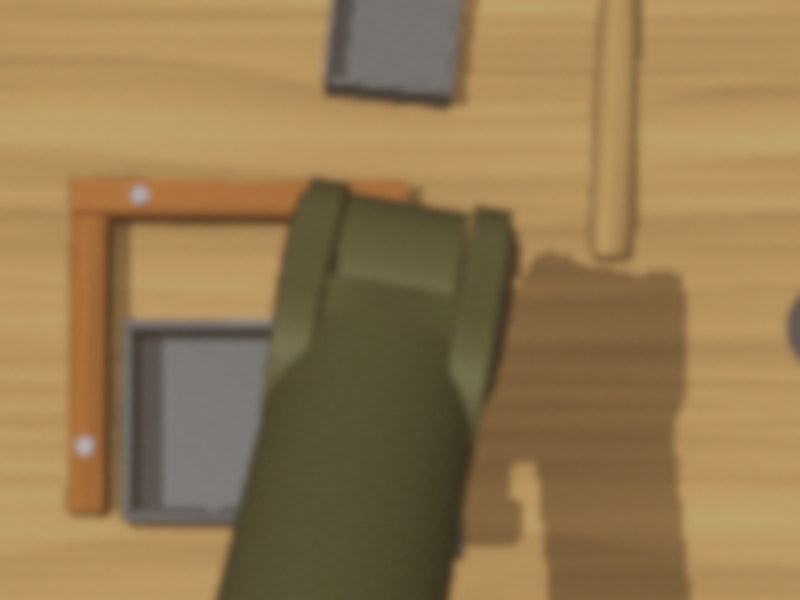

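The tub is now square to the stop and almost against the side bar (tub edge at crop x≈125, bar inner face ≈110). Next, slow steps until the force rises.

```bash
python3 -m handwheel '[{"gripper":0.06,"tx":0,"ty":0.003,"tz":0,"ax":0,"ay":0,"az":0},{"gripper":0.06,"tx":0,"ty":0.006,"tz":0,"ax":0,"ay":0,"az":0},{"gripper":0.06,"tx":0,"ty":0.008,"tz":0,"ax":0,"ay":0,"az":0}]';python3 -m handwheel '[{"gripper":0.06,"tx":0,"ty":0.0015,"tz":0,"ax":0,"ay":0,"az":0},{"gripper":0.06,"tx":0,"ty":0.003,"tz":0,"ax":0,"ay":0,"az":0}]'
```

```text
t: 4.9
eef_pos: [564.4, 3.4, 12.5]
ee_rot: [[-0.0, 1.0, -0.001], [1.0, 0.0, -0.0], [-0.0, -0.001, -1.0]]
ft_force: [0.7, -5.3, 4.3]
grip_width: 60.0
t: 5.1
eef_pos: [564.5, 6.5, 12.5]
ee_rot: [[-0.0, 1.0, -0.0], [1.0, 0.0, -0.0], [-0.0, -0.0, -1.0]]
ft_force: [-0.6, -4.5, 2.7]
grip_width: 59.9
```

```bash
for i in 1 2; do python3 -m handwheel '[{"gripper":0.06,"tx":0,"ty":0.002,"tz":0,"ax":0,"ay":0,"az":0},{"gripper":0.06,"tx":0,"ty":0.003,"tz":0,"ax":0,"ay":0,"az":0}]' | grep -E "pos|force"; done
```

```text
eef_pos: [564.5, 8.0, 12.5]
ft_force: [-0.8, -9.5, 2.7]
eef_pos: [564.4, 7.9, 12.5]
ft_force: [-0.0, -13.6, 3.7]
```

```bash
python3 -m handwheel '[{"gripper":0.06,"tx":0,"ty":-0.025,"tz":0,"ax":0,"ay":0,"az":0},{"gripper":0.06,"tx":0,"ty":-0.03,"tz":0.04,"ax":0,"ay":0,"az":0},{"gripper":0.08,"tx":0,"ty":-0.03,"tz":0.09,"ax":0,"ay":0,"az":8},{"gripper":0.08,"tx":-0.05,"ty":0,"tz":0.09,"ax":0,"ay":0,"az":16},{"gripper":0.08,"tx":-0.097,"ty":0.03,"tz":0.09,"ax":0,"ay":0,"az":24},{"gripper":0.08,"tx":-0.097,"ty":0.07,"tz":0.09,"ax":0,"ay":0,"az":32},{"gripper":0.08,"tx":-0.097,"ty":0.081,"tz":0.09,"ax":0,"ay":0,"az":40},{"gripper":0.08,"tx":-0.097,"ty":0.081,"tz":0.09,"ax":0,"ay":0,"az":48},{"gripper":0.08,"tx":-0.097,"ty":0.081,"tz":0.09,"ax":0,"ay":0,"az":56},{"gripper":0.08,"tx":-0.097,"ty":0.081,"tz":0.09,"ax":0,"ay":0,"az":64},{"gripper":0.08,"tx":-0.097,"ty":0.081,"tz":0.09,"ax":0,"ay":0,"az":72},{"gripper":0.08,"tx":-0.097,"ty":0.081,"tz":0.09,"ax":0,"ay":0,"az":80}]';python3 -c "from h import *; st()"; python3 -m handwheel '[{"gripper":0.08,"tx":0,"ty":0,"tz":0,"ax":0,"ay":0,"az":8},{"gripper":0.08,"tx":0,"ty":0,"tz":-0.045,"ax":0,"ay":0,"az":10},{"gripper":0.08,"tx":0,"ty":0,"tz":-0.09,"ax":0,"ay":0,"az":10},{"gripper":0.08,"tx":0,"ty":0,"tz":-0.09,"ax":0,"ay":0,"az":10}]';python3 -c "from h import *; st()"
```

```text
t: 6.7
eef_pos: [466.6, 95.8, 102.1]
ee_rot: [[-0.986, 0.166, -0.002], [0.166, 0.986, 0.002], [0.002, 0.002, -1.0]]
ft_force: [-0.1, 0.4, 0.2]
grip_width: 79.7
t 6.7 tcp [466.6  95.8 102.1] F [-0.1  0.4  0.2] g 79.7
R [[-0.986, 0.166, -0.002], [0.166, 0.986, 0.002], [0.002, 0.002, -1.0]] J [-40.0, 2.6, 26.1, 116.3, -1.5, 61.4, 67.2]
t: 7.1
eef_pos: [461.5, 93.8, 7.3]
ee_rot: [[-1.0, -0.002, -0.012], [-0.002, 1.0, -0.003], [0.012, -0.003, -1.0]]
ft_force: [-0.7, -0.4, 0.2]
grip_width: 80.0
t 7.1 tcp [461.5  93.8   7.3] F [-0.7 -0.4  0.2] g 80.0
R [[-1.0, -0.002, -0.012], [-0.002, 1.0, -0.003], [0.012, -0.003, -1.0]] J [-38.6, 10.9, 25.8, 120.9, -6.1, 50.1, 80.8]
```

```bash
python3 -m handwheel '[{"gripper":0.08,"tx":0,"ty":0,"tz":0.001,"ax":0,"ay":0,"az":0},{"gripper":0.08,"tx":0.012,"ty":0,"tz":0.001,"ax":0,"ay":0,"az":0},{"gripper":0.08,"tx":0.019,"ty":0,"tz":0.001,"ax":0,"ay":0,"az":0},{"gripper":0.08,"tx":0.026,"ty":0,"tz":0.001,"ax":0,"ay":0,"az":0},{"gripper":0.08,"tx":0.033,"ty":0,"tz":0.001,"ax":0,"ay":0,"az":0},{"gripper":0.08,"tx":0.04,"ty":0,"tz":0.001,"ax":0,"ay":0,"az":0},{"gripper":0.08,"tx":0.047,"ty":0,"tz":0.001,"ax":0,"ay":0,"az":0},{"gripper":0.08,"tx":0.053,"ty":0,"tz":0.001,"ax":0,"ay":0,"az":0},{"gripper":0.08,"tx":0.059,"ty":0,"tz":0.001,"ax":0,"ay":0,"az":0},{"gripper":0.08,"tx":0.065,"ty":0,"tz":0.001,"ax":0,"ay":0,"az":0},{"gripper":0.08,"tx":0.07,"ty":0,"tz":0.001,"ax":0,"ay":0,"az":0},{"gripper":0.08,"tx":0.075,"ty":0,"tz":0.001,"ax":0,"ay":0,"az":0}]';for i in 1 2 3; do python3 -m handwheel '[{"gripper":0.08,"tx":0.002,"ty":0,"tz":0,"ax":0,"ay":0,"az":0},{"gripper":0.08,"tx":0.003,"ty":0,"tz":0,"ax":0,"ay":0,"az":0}]' | grep -E "pos|force"; done
```

```text
t: 8.3
eef_pos: [542.9, 93.7, 14.1]
ee_rot: [[-1.0, -0.001, -0.001], [-0.001, 1.0, 0.0], [0.001, 0.0, -1.0]]
ft_force: [-5.5, -0.6, 3.0]
grip_width: 80.1
eef_pos: [545.7, 93.6, 13.8]
ft_force: [-5.9, 0.0, 3.7]
eef_pos: [548.7, 93.6, 13.7]
ft_force: [-5.0, -0.9, 3.7]
eef_pos: [551.2, 93.6, 13.6]
ft_force: [-7.8, -0.1, 4.9]
```

```bash
for i in 1 2; do python3 -m handwheel '[{"gripper":0.08,"tx":0.002,"ty":0,"tz":0,"ax":0,"ay":0,"az":0},{"gripper":0.08,"tx":0.003,"ty":0,"tz":0,"ax":0,"ay":0,"az":0}]' | grep -E "pos|force"; done
python3 -m handwheel '[{"gripper":0.08,"tx":-0.02,"ty":0,"tz":0,"ax":0,"ay":0,"az":0},{"gripper":0.08,"tx":-0.06,"ty":0,"tz":0.04,"ax":0,"ay":0,"az":0},{"gripper":0.08,"tx":-0.06,"ty":-0.03,"tz":0.08,"ax":0,"ay":0,"az":0},{"gripper":0.08,"tx":-0.06,"ty":-0.08,"tz":0.12,"ax":0,"ay":0,"az":0},{"gripper":0.08,"tx":-0.06,"ty":-0.13,"tz":0.15,"ax":0,"ay":0,"az":0},{"gripper":0.08,"tx":-0.06,"ty":-0.18,"tz":0.15,"ax":0,"ay":0,"az":0},{"gripper":0.08,"tx":-0.03,"ty":-0.22,"tz":0.15,"ax":0,"ay":0,"az":0},{"gripper":0.08,"tx":-0.03,"ty":-0.22,"tz":0.15,"ax":0,"ay":0,"az":0}]'
python3 - <<'E'
from h import *
st()
p=imaging.read_camera("top"); cv2.imwrite("pics/top2.png",cv2.resize(p["color"][100:250,200:400],(800,600),interpolation=cv2.INTER_CUBIC))
print([(round(d["score"],2),np.round(w(p,d["location"])).tolist()) for n in("tub","stop") for d in models.place_of(p,n)])
E
```

```text
eef_pos: [551.0, 93.6, 13.2]
ft_force: [-15.3, -0.5, 12.3]
eef_pos: [550.9, 93.6, 12.7]
ft_force: [-22.5, -0.2, 18.1]
t: 10.1
eef_pos: [530.2, -132.8, 165.8]
ee_rot: [[-1.0, 0.006, 0.007], [0.006, 1.0, -0.003], [-0.007, -0.003, -1.0]]
ft_force: [-0.2, 1.1, -0.8]
grip_width: 80.0
t 10.1 tcp [ 530.2 -132.8  165.8] F [-0.2  1.1 -0.8] g 80.0
R [[-1.0, 0.006, 0.007], [0.006, 1.0, -0.003], [-0.007, -0.003, -1.0]] J [-24.5, 8.4, 39.1, 104.0, -5.6, 69.1, 106.0]
[(0.96, [173.0, -325.0, -5.0]), (0.91, [810.0, -4.0, -2.0]), (0.89, [623.0, 94.0, -7.0]), (0.55, [682.0, 171.0, -1.0]), (0.83, [682.0, 175.0, 1.0])]
```

View pics/top2.png

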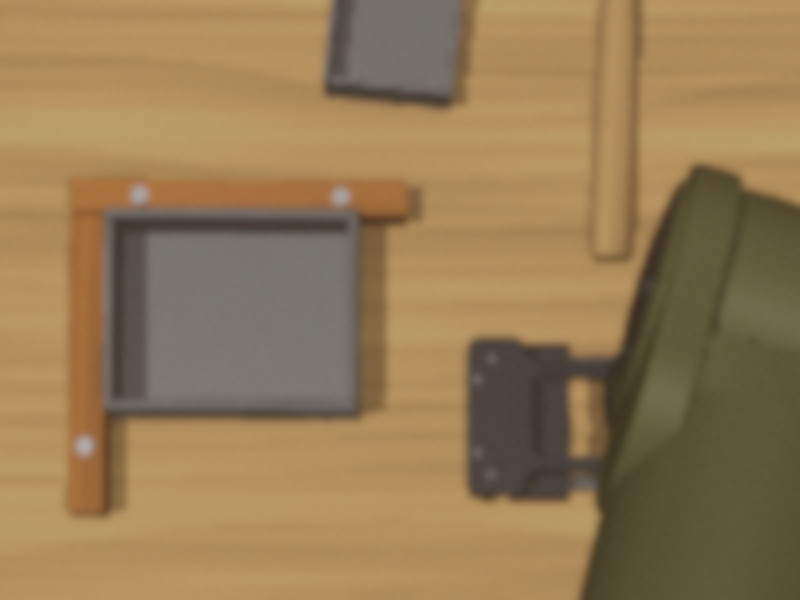

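The tub sits flush on both bars (tub corner at crop (108,212) meets both bar faces). Next: a side grasp of the beaker, with the tool heading −y and tilted; turn first.

```bash
python3 -m handwheel '[{"gripper":0.087,"tx":0.03,"ty":-0.02,"tz":0.02,"ax":0,"ay":0,"az":-8},{"gripper":0.087,"tx":0.06,"ty":-0.04,"tz":0.02,"ax":0,"ay":0,"az":-16},{"gripper":0.087,"tx":0.09,"ty":-0.057,"tz":0.02,"ax":0,"ay":0,"az":-24},{"gripper":0.087,"tx":0.09,"ty":-0.057,"tz":0.02,"ax":0,"ay":0,"az":-32},{"gripper":0.087,"tx":0.09,"ty":-0.057,"tz":0.02,"ax":0,"ay":0,"az":-40},{"gripper":0.087,"tx":0.09,"ty":-0.057,"tz":0.02,"ax":0,"ay":0,"az":-48},{"gripper":0.087,"tx":0.09,"ty":-0.057,"tz":0.02,"ax":0,"ay":0,"az":-56},{"gripper":0.087,"tx":0.09,"ty":-0.057,"tz":0.02,"ax":0,"ay":0,"az":-64},{"gripper":0.087,"tx":0.09,"ty":-0.057,"tz":0.02,"ax":0,"ay":0,"az":-72},{"gripper":0.087,"tx":0.09,"ty":-0.057,"tz":0.02,"ax":0,"ay":0,"az":-80},{"gripper":0.087,"tx":0.09,"ty":-0.057,"tz":0.02,"ax":0,"ay":0,"az":-88},{"gripper":0.087,"tx":0.09,"ty":-0.057,"tz":0.02,"ax":0,"ay":0,"az":-90}]' >/dev/null; python3 -c "from h import *; st()"
python3 -m handwheel '[{"gripper":0.087,"tx":0,"ty":0,"tz":0,"ax":-8,"ay":0,"az":0},{"gripper":0.087,"tx":0,"ty":0,"tz":0,"ax":-16,"ay":0,"az":0},{"gripper":0.087,"tx":0,"ty":0,"tz":0,"ax":-24,"ay":0,"az":0},{"gripper":0.087,"tx":0,"ty":0,"tz":0,"ax":-32,"ay":0,"az":0}]' > /dev/null;  python3 -c "from h import *; st()"
```

```text
t 11.45 tcp [ 618.3 -181.1  183. ] F [-0.1  0.5 -0.3] g 87.0
R [[0.001, 1.0, 0.0], [1.0, -0.001, 0.001], [0.001, 0.0, -1.0]] J [-27.2, 26.5, 55.3, 88.7, -22.3, 76.5, 30.5]
t 11.85 tcp [ 619.1 -180.7  183.8] F [ 0.5  0.2 -1.1] g 86.8
R [[-0.002, 1.0, 0.005], [0.847, 0.005, -0.532], [-0.532, 0.003, -0.847]] J [-53.5, 31.6, 66.4, 96.6, 3.4, 64.3, 6.9]
```

```bash
for i in 1 2; do python3 -m handwheel '[{"gripper":0.087,"tx":0,"ty":0.01,"tz":0,"ax":-7.5,"ay":0,"az":0}]' > /dev/null;  python3 -c "from h import *; st()"; done
```

```text
t 11.95 tcp [ 618.5 -171.4  183.7] F [-0.   0.4 -0.6] g 86.8
R [[-0.001, 1.0, 0.004], [0.77, 0.004, -0.639], [-0.639, 0.002, -0.77]] J [-58.0, 35.3, 67.4, 97.8, 8.1, 63.8, 0.7]
t 12.05 tcp [ 618.9 -160.   183.2] F [-0.1 -0.1 -1. ] g 86.9
R [[-0.002, 1.0, 0.005], [0.68, 0.005, -0.733], [-0.733, 0.002, -0.68]] J [-61.4, 39.8, 67.7, 98.4, 12.1, 63.9, -4.8]
```

```bash
for i in 1 2; do python3 -m handwheel '[{"gripper":0.087,"tx":0,"ty":0.005,"tz":-0.01,"ax":-7.5,"ay":0,"az":0}]' > /dev/null;  python3 -c "from h import *; st()"; done; python3 - <<'E'
from h import *
p=imaging.read_camera("side"); cv2.imwrite("pics/side1.png",p["color"])
print([(round(d["score"],2),np.round(w(p,d["location"])).tolist()) for n in("beaker","beaker_rim") for d in models.place_of(p,n)])
E
```

```text
t 12.15 tcp [ 620.3 -153.8  173.6] F [-0.5  0.5 -1.1] g 87.2
R [[-0.002, 1.0, 0.009], [0.58, 0.008, -0.815], [-0.815, 0.003, -0.58]] J [-63.7, 45.8, 67.5, 99.1, 14.5, 63.3, -9.8]
t 12.25 tcp [ 619.4 -149.3  162.2] F [-0.4  0.6 -0.6] g 87.1
R [[-0.002, 1.0, 0.007], [0.468, 0.007, -0.883], [-0.884, 0.001, -0.468]] J [-65.3, 52.6, 67.2, 99.4, 16.3, 63.3, -14.2]
[(0.55, [621.0, -273.0, -1.0]), (0.92, [621.0, -275.0, 97.0])]
```

View pics/side1.png

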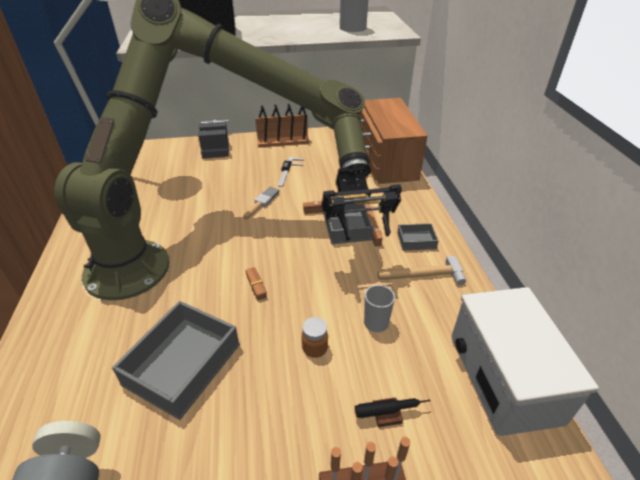

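```bash
python3 -m handwheel '[{"gripper":0.087,"tx":0.001,"ty":-0.036,"tz":-0.032,"ax":0,"ay":0,"az":0},{"gripper":0.087,"tx":0.001,"ty":-0.072,"tz":-0.065,"ax":0,"ay":0,"az":0},{"gripper":0.087,"tx":0.001,"ty":-0.095,"tz":-0.077,"ax":0,"ay":0,"az":0},{"gripper":0.087,"tx":0.001,"ty":-0.12,"tz":-0.09,"ax":0,"ay":0,"az":0},{"gripper":0.087,"tx":0.001,"ty":-0.12,"tz":-0.09,"ax":0,"ay":0,"az":0}]'; python3 -c "from h import *; st()"
```

```text
t: 12.9
eef_pos: [615.5, -279.0, 75.9]
ee_rot: [[0.007, 1.0, -0.007], [0.473, -0.009, -0.881], [-0.881, 0.003, -0.473]]
ft_force: [0.2, -0.2, 0.5]
grip_width: 86.9
t 12.9 tcp [ 615.5 -279.    75.9] F [ 0.2 -0.2  0.5] g 86.9
R [[0.007, 1.0, -0.007], [0.473, -0.009, -0.881], [-0.881, 0.003, -0.473]] J [-53.2, 58.6, 63.7, 103.6, 15.7, 48.0, -15.6]
```

```bash
python3 -m handwheel '[{"gripper":0.087,"tx":0,"ty":0,"tz":0,"ax":0,"ay":0,"az":0}]' | grep pos;  python3 -m handwheel '[{"gripper":0.087,"tx":0.001,"ty":-0.01,"tz":-0.007,"ax":0,"ay":0,"az":0},{"gripper":0.087,"tx":0.001,"ty":-0.019,"tz":-0.012,"ax":0,"ay":0,"az":0},{"gripper":0.087,"tx":0.001,"ty":-0.019,"tz":-0.012,"ax":0,"ay":0,"az":0}]' | grep -E "pos|force"
```

```text
eef_pos: [618.8, -274.8, 75.9]
eef_pos: [618.8, -293.6, 61.4]
ft_force: [-1.0, -0.6, 0.4]
```

```bash
python3 -m handwheel '[{"gripper":0.05,"tx":0.002,"ty":0,"tz":0,"ax":0,"ay":0,"az":0},{"gripper":0.05,"tx":0.002,"ty":0,"tz":0,"ax":0,"ay":0,"az":0},{"gripper":0.05,"tx":0.002,"ty":0,"tz":0,"ax":0,"ay":0,"az":0},{"gripper":0.05,"tx":0.002,"ty":0,"tz":0,"ax":0,"ay":0,"az":0},{"gripper":0.05,"tx":0.002,"ty":0,"tz":0,"ax":0,"ay":0,"az":0},{"gripper":0.05,"tx":0.002,"ty":0,"tz":0,"ax":0,"ay":0,"az":0}]' | grep -E "t:|pos|force|width";  python3 -m handwheel '[{"gripper":0.05,"tx":0.002,"ty":0,"tz":0.02,"ax":0,"ay":0,"az":0},{"gripper":0.05,"tx":0.002,"ty":0,"tz":0.06,"ax":0,"ay":0,"az":0},{"gripper":0.05,"tx":0.002,"ty":0.03,"tz":0.1,"ax":0,"ay":0,"az":0},{"gripper":0.05,"tx":0.002,"ty":0.03,"tz":0.1,"ax":0,"ay":0,"az":0}]' | grep -E "pos|force|width";python3 -c "from h import *; st()"
```

```text
t: 13.9
eef_pos: [621.5, -292.4, 61.7]
ee_rot: [[-0.001, 1.0, -0.0], [0.469, -0.0, -0.883], [-0.883, -0.001, -0.469]]
ft_force: [-1.4, 0.1, 1.8]
grip_width: 64.2
eef_pos: [628.4, -259.7, 167.3]
ft_force: [1.5, 1.3, -2.2]
grip_width: 64.0
t 14.3 tcp [ 628.4 -259.7  167.3] F [ 1.5  1.3 -2.2] g 64.0
R [[0.004, 1.0, 0.009], [0.471, 0.006, -0.882], [-0.882, 0.008, -0.471]] J [-56.7, 51.2, 68.0, 101.3, 19.4, 54.3, -11.3]
```

```bash
python3 -m handwheel '[{"gripper":0.05,"tx":0,"ty":0.01,"tz":0,"ax":2,"ay":0,"az":0},{"gripper":0.05,"tx":-0.002,"ty":0.03,"tz":0,"ax":5,"ay":0,"az":0},{"gripper":0.05,"tx":-0.004,"ty":0.06,"tz":0,"ax":8,"ay":0,"az":0},{"gripper":0.05,"tx":-0.004,"ty":0.095,"tz":0,"ax":12,"ay":0,"az":0},{"gripper":0.05,"tx":-0.004,"ty":0.13,"tz":0,"ax":16,"ay":0,"az":0},{"gripper":0.05,"tx":-0.004,"ty":0.165,"tz":0,"ax":20,"ay":0,"az":0},{"gripper":0.05,"tx":-0.004,"ty":0.2,"tz":0,"ax":24,"ay":0,"az":0}]' | grep -E "pos|force|width";python3 -c "from h import *; st()"
```

```text
eef_pos: [618.5, -61.3, 160.8]
ft_force: [-0.1, 0.5, -2.1]
grip_width: 64.3
t 15.0 tcp [618.5 -61.3 160.8] F [-0.1  0.5 -2.1] g 64.3
R [[-0.001, 1.0, -0.002], [0.791, -0.0, -0.612], [-0.612, -0.003, -0.791]] J [-62.3, 36.3, 62.1, 95.4, 6.5, 69.4, -7.0]
```

```bash
python3 -m handwheel '[{"gripper":0.05,"tx":0.002,"ty":0.03,"tz":0.003,"ax":4,"ay":0,"az":0},{"gripper":0.05,"tx":0.002,"ty":0.06,"tz":0.005,"ax":8,"ay":0,"az":0},{"gripper":0.05,"tx":0.002,"ty":0.09,"tz":0.005,"ax":12,"ay":0,"az":0},{"gripper":0.05,"tx":0.002,"ty":0.12,"tz":0.005,"ax":16,"ay":0,"az":0},{"gripper":0.05,"tx":0.002,"ty":0.15,"tz":0.005,"ax":20,"ay":0,"az":0},{"gripper":0.05,"tx":0.002,"ty":0.175,"tz":0.005,"ax":24,"ay":0,"az":0},{"gripper":0.05,"tx":0.002,"ty":0.19,"tz":0.005,"ax":24,"ay":0,"az":0},{"gripper":0.05,"tx":0.002,"ty":0.19,"tz":0.005,"ax":24,"ay":0,"az":0}]' | grep -E "pos|force|width";python3 - <<'E'
from h import *
st()
p=imaging.read_camera("side"); cv2.imwrite("pics/side2.png",cv2.resize(p["color"][100:340,240:560],(800,600)))
E
```

```text
eef_pos: [621.1, 129.7, 165.7]
ft_force: [-0.6, 1.0, -4.0]
grip_width: 64.5
t 15.8 tcp [621.1 129.7 165.7] F [-0.6  1.  -4. ] g 64.5
R [[-0.004, 1.0, -0.001], [0.97, 0.003, -0.242], [-0.242, -0.002, -0.97]] J [-61.1, 29.8, 54.2, 88.4, -10.3, 76.0, -7.3]
```

View pics/side2.png

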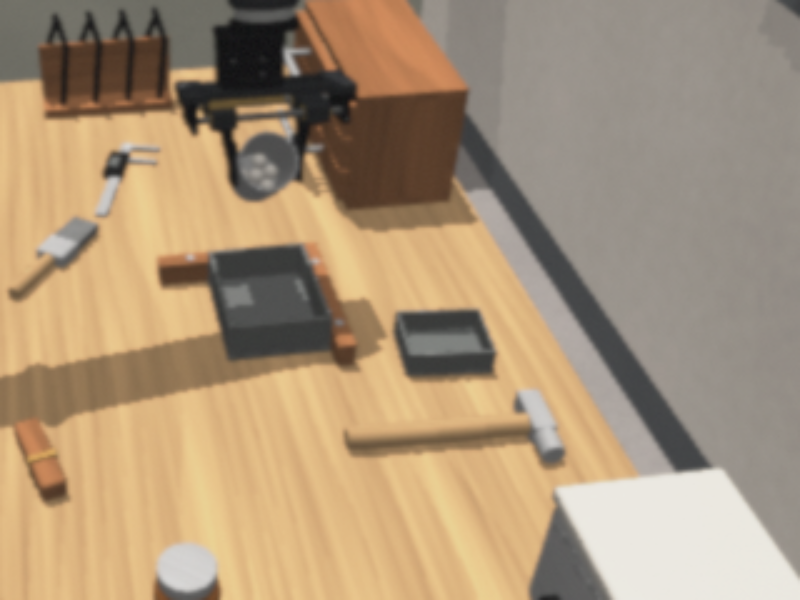

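Beaker held at a 48° tilt above the tub, with the balls seen inside the mouth (crop (260,170)), and the tub still in its corner. Now pour.

```bash
python3 -m handwheel '[{"gripper":0.05,"tx":0,"ty":0.001,"tz":-0.01,"ax":5,"ay":0,"az":0},{"gripper":0.05,"tx":0,"ty":0.003,"tz":-0.025,"ax":11,"ay":0,"az":0},{"gripper":0.05,"tx":0,"ty":0.004,"tz":-0.04,"ax":17,"ay":0,"az":0},{"gripper":0.05,"tx":0,"ty":0.005,"tz":-0.052,"ax":23,"ay":0,"az":0},{"gripper":0.05,"tx":0,"ty":0.006,"tz":-0.059,"ax":28,"ay":0,"az":0},{"gripper":0.05,"tx":0,"ty":0.007,"tz":-0.059,"ax":32,"ay":0,"az":0}]' | grep -E "pos|force|width"; python3 -c "from h import *; st()"
```

```text
eef_pos: [620.1, 131.2, 105.3]
ft_force: [-1.2, -0.3, -2.8]
grip_width: 64.4
t 16.45 tcp [620.1 131.2 105.3] F [-1.2 -0.3 -2.8] g 64.4
R [[0.003, 1.0, -0.003], [0.951, -0.002, 0.308], [0.308, -0.003, -0.951]] J [-39.1, 25.4, 44.2, 97.8, -38.2, 69.4, 18.0]
```

```bash
python3 -m handwheel '[{"gripper":0.05,"tx":0,"ty":0.001,"tz":0,"ax":3,"ay":0,"az":0},{"gripper":0.05,"tx":0,"ty":0.002,"tz":0,"ax":6,"ay":0,"az":0},{"gripper":0.05,"tx":0,"ty":0.003,"tz":0,"ax":9,"ay":0,"az":0},{"gripper":0.05,"tx":0,"ty":0.004,"tz":0.001,"ax":12,"ay":0,"az":0},{"gripper":0.05,"tx":0,"ty":0.005,"tz":0.001,"ax":15,"ay":0,"az":0},{"gripper":0.05,"tx":0,"ty":0.006,"tz":0.002,"ax":18,"ay":0,"az":0},{"gripper":0.05,"tx":0,"ty":0.007,"tz":0.002,"ax":22,"ay":0,"az":0},{"gripper":0.05,"tx":0,"ty":0.008,"tz":0.003,"ax":26,"ay":0,"az":0},{"gripper":0.05,"tx":0,"ty":0.009,"tz":0.003,"ax":30,"ay":0,"az":0},{"gripper":0.05,"tx":0,"ty":0.009,"tz":0.003,"ax":34,"ay":0,"az":0},{"gripper":0.05,"tx":0,"ty":0.009,"tz":0.003,"ax":36,"ay":0,"az":0},{"gripper":0.05,"tx":0,"ty":0.009,"tz":0.003,"ax":38,"ay":0,"az":0}]' | grep -E "t:|pos|force|width"; python3 -c "from h import *; st()"; python3 -m handwheel '[{"gripper":0.05,"tx":0,"ty":0,"tz":0,"ax":3,"ay":0,"az":0},{"gripper":0.05,"tx":0,"ty":0,"tz":0,"ax":5,"ay":0,"az":0},{"gripper":0.05,"tx":0,"ty":0,"tz":0,"ax":5,"ay":0,"az":0},{"gripper":0.05,"tx":0,"ty":0,"tz":0,"ax":5,"ay":0,"az":0},{"gripper":0.05,"tx":0,"ty":0,"tz":0,"ax":5,"ay":0,"az":0},{"gripper":0.05,"tx":0,"ty":0,"tz":0,"ax":5,"ay":0,"az":0},{"gripper":0.05,"tx":0,"ty":0,"tz":0,"ax":5,"ay":0,"az":0},{"gripper":0.05,"tx":0,"ty":0,"tz":0,"ax":5,"ay":0,"az":0},{"gripper":0.05,"tx":0,"ty":0,"tz":0,"ax":5,"ay":0,"az":0}]' | grep -E "force|width"; python3 - <<'E'
from h import *
st()
p=imaging.read_camera("side"); cv2.imwrite("pics/side3.png",cv2.resize(p["color"][100:340,240:560],(800,600)))
E
```

```text
t: 17.65
eef_pos: [621.3, 142.4, 109.4]
ee_rot: [[0.001, 1.0, -0.0], [0.56, -0.0, 0.829], [0.829, -0.001, -0.56]]
ft_force: [0.1, -0.2, -2.3]
grip_width: 63.8
t 17.65 tcp [621.3 142.4 109.4] F [ 0.1 -0.2 -2.3] g 63.8
R [[0.001, 1.0, -0.0], [0.56, -0.0, 0.829], [0.829, -0.001, -0.56]] J [-12.6, 35.9, 32.1, 98.8, -69.6, 88.6, 46.5]
ft_force: [0.1, -0.3, -2.4]
grip_width: 64.2
t 18.55 tcp [621.8 143.6 110.8] F [ 0.1 -0.3 -2.4] g 64.2
R [[-0.001, 1.0, 0.0], [0.485, 0.0, 0.875], [0.875, 0.001, -0.485]] J [-9.7, 38.3, 30.3, 98.4, -72.7, 91.9, 49.1]
```

View pics/side3.png

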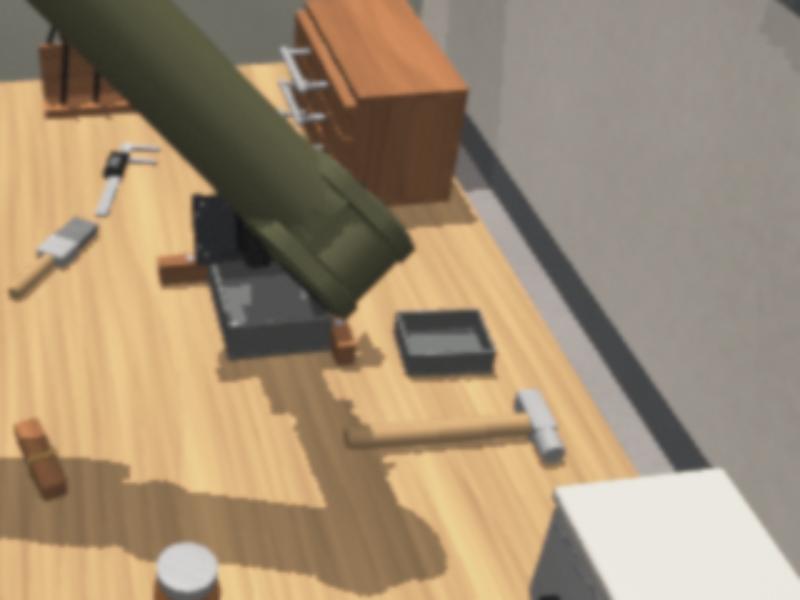

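```bash
python3 - <<'E'
from h import *
for c in("top","side"):
    p=imaging.read_camera(c)
    if c=="top": cv2.imwrite("pics/top3.png",cv2.resize(p["color"][100:250,200:400],(800,600),interpolation=cv2.INTER_CUBIC))
    print([(n,round(d["score"],2),np.round(w(p,d["location"])).tolist()) for n in("ball0","beaker","tub") for d in models.place_of(p,n)])
o=monitor.get_obs(); print(o["ft_force"])
E
```

```text
[('ball0', 0.35, [581.0, 34.0, 17.0]), ('beaker', 0.51, [582.0, 30.0, 18.0]), ('tub', 0.75, [172.0, -325.0, -3.0]), ('tub', 0.65, [624.0, 93.0, -5.0]), ('tub', 0.56, [811.0, -1.0, -1.0])]
[('tub', 0.96, [807.0, -6.0, 1.0]), ('tub', 0.95, [621.0, 92.0, 0.0]), ('tub', 0.85, [176.0, -321.0, -1.0]), ('tub', 0.22, [604.0, -496.0, 3.0])]
[-0.08221002  0.50109514 -2.09648801]
```

View pics/top3.png

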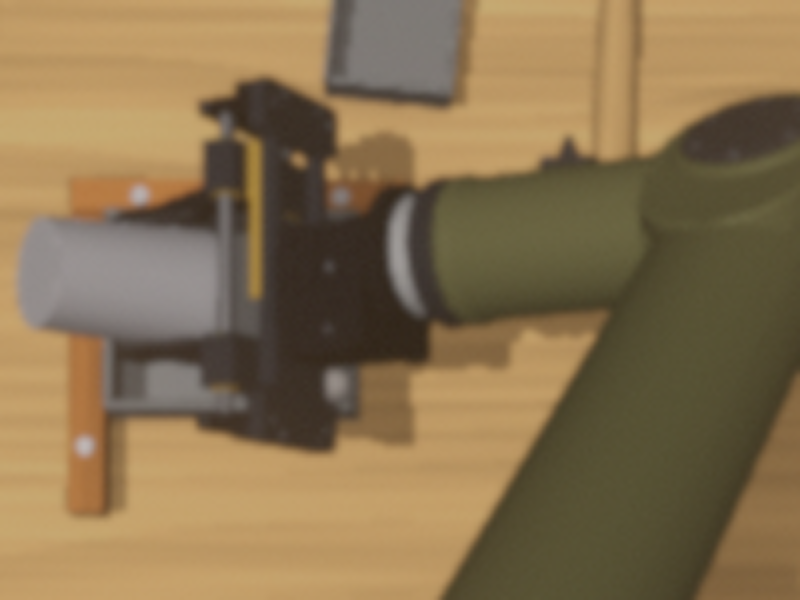

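A ball shows in the tub at crop (335,385), and the beaker is about 120° over, foot toward +y. A small shake, then raise and look inside.

```bash
python3 -m handwheel '[{"gripper":0.05,"tx":0,"ty":0,"tz":0.008,"ax":4,"ay":0,"az":0},{"gripper":0.05,"tx":0,"ty":0.008,"tz":0.008,"ax":4,"ay":0,"az":0},{"gripper":0.05,"tx":0,"ty":0,"tz":0.008,"ax":4,"ay":0,"az":0},{"gripper":0.05,"tx":0,"ty":0.008,"tz":0.008,"ax":4,"ay":0,"az":0},{"gripper":0.05,"tx":0,"ty":0,"tz":0.008,"ax":4,"ay":0,"az":0},{"gripper":0.05,"tx":0,"ty":0,"tz":0.008,"ax":4,"ay":0,"az":0},{"gripper":0.05,"tx":0,"ty":0,"tz":0.008,"ax":4,"ay":0,"az":0}]' | grep -E "force|width"
python3 -m handwheel '[{"gripper":0.05,"tx":0,"ty":0,"tz":0.02,"ax":-8,"ay":0,"az":0},{"gripper":0.05,"tx":0,"ty":0,"tz":0.05,"ax":-16,"ay":0,"az":0},{"gripper":0.05,"tx":0,"ty":0,"tz":0.08,"ax":-24,"ay":0,"az":0},{"gripper":0.05,"tx":0,"ty":0,"tz":0.08,"ax":-32,"ay":0,"az":0},{"gripper":0.05,"tx":0,"ty":0,"tz":0.08,"ax":-40,"ay":0,"az":0},{"gripper":0.05,"tx":0,"ty":0,"tz":0.08,"ax":-48,"ay":0,"az":0},{"gripper":0.05,"tx":0,"ty":0,"tz":0.08,"ax":-56,"ay":0,"az":0},{"gripper":0.05,"tx":0,"ty":0,"tz":0.08,"ax":-64,"ay":0,"az":0},{"gripper":0.05,"tx":0,"ty":0,"tz":0.08,"ax":-72,"ay":0,"az":0},{"gripper":0.05,"tx":0,"ty":0,"tz":0.08,"ax":-80,"ay":0,"az":0}]' | grep -E "t:|pos|force|width"; python3 - <<'E'
from h import *
st()
p=imaging.read_camera("side"); cv2.imwrite("pics/side4.png",cv2.resize(p["color"][120:270,280:480],(800,600),interpolation=cv2.INTER_CUBIC))
E
```

```text
ft_force: [1.1, 0.3, -1.4]
grip_width: 64.5
t: 20.7
eef_pos: [621.4, 144.5, 200.0]
ee_rot: [[-0.0, 1.0, 0.001], [0.965, 0.0, -0.261], [-0.261, 0.001, -0.965]]
ft_force: [0.4, 0.0, -2.7]
grip_width: 64.2
t 20.7 tcp [621.4 144.5 200. ] F [ 0.4  0.  -2.7] g 64.2
R [[-0.0, 1.0, 0.001], [0.965, 0.0, -0.261], [-0.261, 0.001, -0.965]] J [-57.5, 26.6, 46.6, 84.8, -4.3, 79.8, -12.6]
```

View pics/side4.png

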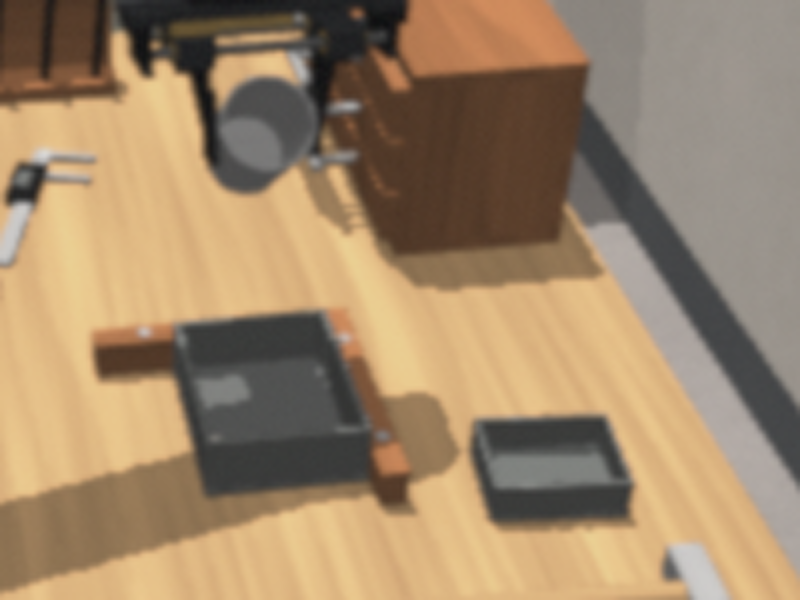

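The beaker is empty (mouth at crop (265,130) shows bare floor), no balls lie on the bench, and the tub is in its corner. Now stand the beaker at about (600,−100).

```bash
python3 -m handwheel '[{"gripper":0.05,"tx":-0.002,"ty":-0.02,"tz":0,"ax":-4,"ay":0,"az":0},{"gripper":0.05,"tx":-0.004,"ty":-0.045,"tz":0,"ax":-8,"ay":0,"az":0},{"gripper":0.05,"tx":-0.006,"ty":-0.07,"tz":0,"ax":-12,"ay":0,"az":0},{"gripper":0.05,"tx":-0.01,"ty":-0.1,"tz":0,"ax":-16,"ay":0,"az":0},{"gripper":0.05,"tx":-0.014,"ty":-0.13,"tz":0,"ax":-20,"ay":0,"az":0},{"gripper":0.05,"tx":-0.018,"ty":-0.16,"tz":0,"ax":-25,"ay":0,"az":0},{"gripper":0.05,"tx":-0.021,"ty":-0.19,"tz":0,"ax":-30,"ay":0,"az":0},{"gripper":0.05,"tx":-0.021,"ty":-0.22,"tz":0,"ax":-35,"ay":0,"az":0},{"gripper":0.05,"tx":-0.021,"ty":-0.25,"tz":-0.01,"ax":-40,"ay":0,"az":0},{"gripper":0.05,"tx":-0.021,"ty":-0.262,"tz":-0.03,"ax":-45,"ay":0,"az":0},{"gripper":0.05,"tx":-0.021,"ty":-0.262,"tz":-0.06,"ax":-46.9,"ay":0,"az":0},{"gripper":0.05,"tx":-0.021,"ty":-0.262,"tz":-0.08,"ax":-46.9,"ay":0,"az":0}]'|grep -E "pos|width"; python3 -m handwheel '[{"gripper":0.05,"tx":0,"ty":0,"tz":-0.02,"ax":0,"ay":0,"az":0},{"gripper":0.05,"tx":0,"ty":0,"tz":-0.03,"ax":0,"ay":0,"az":0},{"gripper":0.05,"tx":0,"ty":0,"tz":-0.03,"ax":0,"ay":0,"az":0},{"gripper":0.05,"tx":0,"ty":0,"tz":-0.03,"ax":0,"ay":0,"az":0}]'; python3 -c "from h import *; st()"
```

```text
eef_pos: [598.8, -117.8, 114.3]
grip_width: 64.6
t: 22.35
eef_pos: [601.3, -118.7, 89.7]
ee_rot: [[0.001, 1.0, 0.0], [0.472, -0.0, -0.882], [-0.882, 0.001, -0.472]]
ft_force: [-0.9, 0.4, -2.5]
grip_width: 64.3
t 22.35 tcp [ 601.3 -118.7   89.7] F [-0.9  0.4 -2.5] g 64.3
R [[0.001, 1.0, 0.0], [0.472, -0.0, -0.882], [-0.882, 0.001, -0.472]] J [-60.8, 49.8, 52.9, 100.9, 24.0, 64.8, -28.0]
```

```bash
python3 -m handwheel '[{"gripper":0.05,"tx":0,"ty":0,"tz":-0.012,"ax":0,"ay":0,"az":0},{"gripper":0.05,"tx":0,"ty":0,"tz":-0.022,"ax":0,"ay":0,"az":0},{"gripper":0.05,"tx":0,"ty":0,"tz":-0.025,"ax":0,"ay":0,"az":0},{"gripper":0.05,"tx":0,"ty":0,"tz":-0.025,"ax":0,"ay":0,"az":0}]'|grep -E "pos|force"; for i in 1 2; do python3 -m handwheel '[{"gripper":0.05,"tx":0,"ty":0,"tz":-0.0015,"ax":0,"ay":0,"az":0},{"gripper":0.05,"tx":0,"ty":0,"tz":-0.0015,"ax":0,"ay":0,"az":0}]'|grep -E "pos|force";done
```

```text
eef_pos: [600.4, -118.4, 62.9]
ft_force: [1.1, 0.4, -2.7]
eef_pos: [600.8, -118.5, 62.2]
ft_force: [-0.4, 0.4, -1.5]
eef_pos: [600.9, -118.8, 61.6]
ft_force: [-0.8, 1.4, 3.2]
```

```bash
python3 -m handwheel '[{"gripper":0.087,"tx":0,"ty":0,"tz":0,"ax":0,"ay":0,"az":0},{"gripper":0.087,"tx":0,"ty":0,"tz":0,"ax":0,"ay":0,"az":0},{"gripper":0.087,"tx":0,"ty":0,"tz":0,"ax":0,"ay":0,"az":0},{"gripper":0.087,"tx":0,"ty":0,"tz":0,"ax":0,"ay":0,"az":0},{"gripper":0.087,"tx":0,"ty":0.018,"tz":0.009,"ax":0,"ay":0,"az":0},{"gripper":0.087,"tx":0,"ty":0.045,"tz":0.024,"ax":0,"ay":0,"az":0},{"gripper":0.087,"tx":0,"ty":0.08,"tz":0.042,"ax":0,"ay":0,"az":0},{"gripper":0.087,"tx":0,"ty":0.11,"tz":0.06,"ax":0,"ay":0,"az":0},{"gripper":0.087,"tx":0,"ty":0.11,"tz":0.1,"ax":0,"ay":0,"az":0},{"gripper":0.087,"tx":0,"ty":0.11,"tz":0.15,"ax":0,"ay":0,"az":0},{"gripper":0.087,"tx":0,"ty":0.11,"tz":0.2,"ax":0,"ay":0,"az":0},{"gripper":0.087,"tx":0,"ty":0.11,"tz":0.23,"ax":0,"ay":0,"az":0}]'; python3 -m handwheel '[{"gripper":0.087,"tx":-0.02,"ty":0.05,"tz":0.03,"ax":0,"ay":0,"az":0},{"gripper":0.087,"tx":-0.04,"ty":0.1,"tz":0.06,"ax":0,"ay":0,"az":0},{"gripper":0.087,"tx":-0.06,"ty":0.15,"tz":0.06,"ax":0,"ay":0,"az":0},{"gripper":0.087,"tx":-0.08,"ty":0.2,"tz":0.06,"ax":0,"ay":0,"az":0},{"gripper":0.087,"tx":-0.1,"ty":0.25,"tz":0.06,"ax":0,"ay":0,"az":0},{"gripper":0.087,"tx":-0.12,"ty":0.3,"tz":0.06,"ax":0,"ay":0,"az":0},{"gripper":0.087,"tx":-0.12,"ty":0.3,"tz":0.06,"ax":0,"ay":0,"az":0}]' | grep -E "t:|pos"; python3 - <<'E'
from h import *
st()
for c in("side","top"):
    p=imaging.read_camera(c)
    if c=="top": cv2.imwrite("pics/top5.png",cv2.resize(p["color"][80:320,180:500],(800,600),interpolation=cv2.INTER_CUBIC))
    for n in("ball0","beaker","tub","jar","hammer"): print(n,[(round(d["score"],2),np.round(w(p,d["location"])).tolist()) for d in models.place_of(p,n)])
E
```

```text
t: 24.35
eef_pos: [601.3, -9.2, 294.5]
ee_rot: [[0.003, 1.0, 0.001], [0.472, -0.0, -0.882], [-0.882, 0.003, -0.472]]
ft_force: [0.8, 0.2, 0.1]
grip_width: 86.9
t: 25.05
eef_pos: [479.3, 294.9, 349.9]
ee_rot: [[-0.003, 1.0, 0.002], [0.472, 0.004, -0.882], [-0.882, -0.002, -0.472]]
t 25.05 tcp [479.3 294.9 349.9] F [ 0.2  0.1 -0.4] g 87.0
R [[-0.003, 1.0, 0.002], [0.472, 0.004, -0.882], [-0.882, -0.002, -0.472]] J [-83.4, 46.4, 54.5, 66.2, 17.8, 116.7, -23.7]
ball0 []
beaker [(0.9, [601.0, -100.0, -3.0])]
tub [(0.88, [624.0, 92.0, 1.0]), (0.66, [804.0, -5.0, 4.0]), (0.55, [173.0, -322.0, 1.0])]
jar [(0.72, [465.0, -321.0, 2.0])]
hammer [(0.84, [769.0, -140.0, 3.0])]
ball0 [(0.63, [620.0, 31.0, 20.0]), (0.62, [608.0, 49.0, 18.0]), (0.62, [671.0, 32.0, 14.0]), (0.59, [647.0, 42.0, 12.0]), (0.47, [582.0, 33.0, 18.0]), (0.37, [575.0, 53.0, 15.0])]
beaker [(0.66, [599.0, -103.0, 1.0])]
tub [(0.87, [173.0, -324.0, -1.0]), (0.77, [811.0, -4.0, -4.0]), (0.72, [623.0, 91.0, -2.0])]
jar [(0.8, [465.0, -321.0, 1.0])]
hammer [(0.73, [769.0, -142.0, 1.0]), (0.32, [344.0, -117.0, -2.0])]
```

View pics/top5.png

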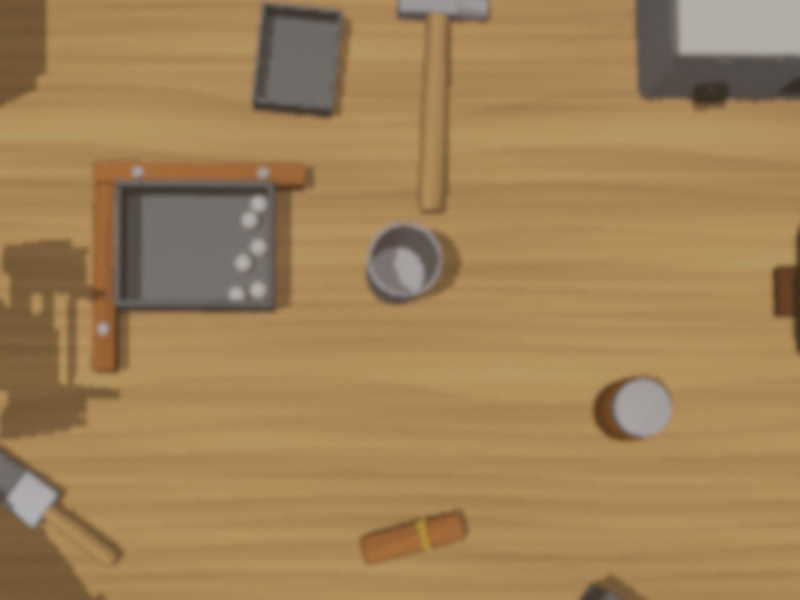

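All six balls are in the tub (crop x 236–258, y 203–293). The tub is flush with both bars, the empty beaker stands at crop (405,262), and the bystanders are where they were. Handing in.

```bash
python3 -c "
from h import *
print(bot.job_done())"
```

```text
the job is handed in; nothing more can be done
None
```

I finished the job and handed it in after about 25 s of the 72 s allowed; handing in reports no verdict.

- **Tub:** I pushed it against the side bar first, then the back bar, with an open two-finger push. The push forces ended at about 14 N and 22 N. The second is over the 15 N you gave for squaring the tub, but I saw no sign it did harm.
- **Beaker:** I gripped it from the side, tipped it to over 120° above the tub, and gave it a small shake. It then went down upright at about (600, −101) mm, roughly 195 mm from the tub's centre.

**Last checks:**
- The final top picture shows all six balls in the tub, the tub flush with both bars, the empty beaker upright and the arm clear of everything.
- The networks put the tub at about (623, 92) mm, within their error of the home spot. The jar and hammer were within about 3 mm of their starting positions.
- I checked the clamp and most of the brush only by eye in the final picture. The handpiece and caliper are mostly outside it and were not rechecked.

**Disagreements:** The side camera's network found no balls, as the tub wall hides them there. The wrist force did not clearly show the beaker getting lighter, so the evidence that it is empty is the pictures.

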